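Start up the bench sander from its control box

ROBOT

A 6-joint arm with a two-finger parallel gripper is mounted at the origin on the work surface. World frame = base frame: x ahead of the robot, y to its left, z up, the work surface at z = 0. Lengths are in m, angles in degrees, forces in N, time in s.
With the tool pointing down it reaches from about 0.3 to 0.75 m from the base axis. Payload 8.5 kg.
Tool frame: the origin (TCP) lies at the very end of the fingers, on their centre line; the grasp point (between the pads) lies 19 mm behind it (grip_depth is the distance from the TCP to the grasp point, in m); z points along the fingers, y is the direction in which the jaws open and shut (so a half turn about z gives the same grasp; the last joint's range is limited). The gripper opens to 85 mm and grips with 20 to 120 N. Pads are 22 mm wide; open, the fingers measure 114 mm over their backs; the gripper's body (76 mm by 85 mm) begins 54 mm behind the grasp point. The pads swing forward as they close: fully open they stand 13 mm farther back than shut.
Start: joints at [-86.247, 21.807, 74.336, -0, 83.858, -12.336], TCP at [0.152, -0.528, 0.195] pointing down, gripper open.
Joint ranges: [-178.18, 178.18], [-50.72, 133.34], [12.68, 142.11], [-81.47, 261.47], [9.98, 163.14], [-165.26, 165.26]. Speed limits (degrees/s): [136.94, 136.94, 180, 180, 180, 180].

INTERFACE

Orientations are given as a 3x3 rotation matrix whose columns are the frame's x, y, z axes.
In Python, from rig import observe, get_image, close_job, silhouettes, grip_depth gives the robot as it stands. The module is installed in compiled form; this text tells all that it offers.
- The arm moves only by the shell command python3 -m crank 'ROWS' [FORCE]. ROWS is a JSON object of lists of equal length, an entry for each row: "slide": the shift along the tool's x, y, z in m, a list of three; "roll": the turn about the tool's z in rad; "grip": the finger opening in m, from 0 to 0.0854. A call has exactly 8 rows; each row is the pose to reach, as a shift and turn from the pose commanded when the call began, along the tool's axes at that moment; what a row does not reach only later rows make up. A row lasts 1/10 s, in which the tool goes at most 50 mm and 8.59 degrees, less where a joint would pass 70% of its speed; a pose out of reach is approached as far as the arm can. A call with a gripper value outside its range is refused whole. The fingers move at their own pace and stop on an object; FORCE is the grip in N (left out, the last holds). Time passes only in rows, so rows that repeat a pose let the fingers close, or fill a call up. It gives the time, the measured TCP pose, the force and the opening at its end, in the units of the state.
- observe(): the state, without advancing time (a new reading comes with each control period).
- get_image(name): name is "side" or "top" or "wrist"; returns a dict with "frame" (400x640x3 uint8, red, green, blue), "fx", "fy", "cx", "cy" (pixels), "xyz" and "rotation" of the camera in the world. Camera axes: x right, y down, z forward; pixel columns grow to the right and rows downward; lengths in m; the calibration is good to about 2 mm. A picture is of the moment at which its call begins. There is no depth.
- close_job(): hands the job in, once; it reports no verdict.
Trained networks look in a picture, given as the dict that the camera call returned (one of the last four; its "shot" number tells which), for a name from the list of things; names that differ only in an ending like _2 or _b are one class to them, and where a whole thing is asked for, a point or a joint stands for the part that bears it (a point fixed in the world has none). Each returns a list of dicts, best first, with "confidence" (0 to 1); they miss things now and then, are a little off and sometimes report something else, mostly with a low value. They report only what shows in the picture. A call takes as long as a camera call.
- silhouettes(target, picture): "pixels" (400x640 bool, what is visible of it) and "box" ([centre column, centre row, width, height] in pixels, round what is visible of it).
The state is a dict: "time_s": time; "q": joint angles; "qvel": joint speeds; "joint_efforts": joint torques, N m; "position": TCP position; "tool_rot": TCP orientation; "ft_force": force on the tool from outside, world axes, zero at the start; "wrist_torque": the same for the moment, N m; "grip_width": finger opening in m.
Only numpy, scipy, OpenCV 4.12 (cv2) and the standard library are available. Lean on these libraries where they do the work, as an engineer would, in place of code of your own. Each camera call takes 0.05 s, during which the arm holds its last target.

TASK

Start the bench sander from the four switches on the grey control box, in this order: press the raised end of the long rocker fully down to turn the power on, then press the flat round button fully in (it stays in) for the dust extraction, and last press the square button fully in and let it spring back, which starts the sander. Do not press the mushroom-headed stop button, press nothing early, and leave the four loose things on and around the box standing where they are: nothing is to be picked up.

Things in the scene. Friction and masses are not known exactly. Their poses are not given: they have to be found in the camera images.
- console: Grey control box fixed to the bench, 210 (x) x 250 (y) x 50 mm high, level lid, yaw up to 0.4 rad either way; origin at the centre of its underside, x points away from the robot. Four control modules (black housings, white caps), parallel to the box, sit in changing order at x = -50 or +50, y = -70 or +20 mm in its frame; the strip at y = +95 mm carries the spool.
- rocker (a joint): Long rocker switch, rad: 0 = off, far (+x of the box) half raised; 0.28 = fully on, far half level. Starts at up to 0.03. Pivots about the box's y axis, stays where left (friction 0.1 N m, so 4 to 5 N at the pressing point). 70 mm long (along x), 34 mm wide, top a shallow V with its valley over the pivot; housing 82 x 46 x 14 mm; pivot at the module's centre, 64 mm above the bench.
- rocker_press (a point): Pressing point on the top face of the rocker's raised (far) half, 24 mm from the pivot; moves with the rocker: about 76 mm above the bench when off, 70 mm when fully on, so about 7 mm of stroke. The end of that half lies 11 mm further out, and about 3 mm higher when off.
- extract (a joint): Flat round dust-extraction button, travel in m: 0 = out, 0.008 = fully in (hard stop). Friction of about 4 N, no spring: it latches, that is, it stays as far in as it was pushed.
- extract_top (a point): Centre of the top of the flat round button: cap 34 mm in diameter, in a round housing 48 mm in diameter and 12 mm high; the top is 74 mm above the bench when out, 66 mm when fully in (4 mm proud of its housing). Moves with the button.
- start (a joint): Square start button, travel in m: 0 = out, 0.006 = fully in (hard stop). A spring pushes it back out: about 2 N at the start of the travel, 5.4 N when fully in.
- start_top (a point): Centre of the top of the square button: cap 30 x 30 mm in a 46 x 46 x 12 mm housing; the top is 72 mm above the bench when out, 66 mm when fully in. Moves with the button.
- stop (a joint): Mushroom-headed stop button, travel in m: 0 = out, 0.006 = pressed; spring like that of the start button. Not to be pressed.
- stop_top (a point): Top of the mushroom head of the stop button: head 46 mm in diameter and 13 mm thick on a narrower stem, over a round housing 40 mm in diameter; the top is 82 mm above the bench.
- spool: Bystander: loose wooden spool standing on the box's lid, 30 mm in diameter, 36 mm high; origin at the centre of its underside.
- spindle: Bystander: loose turned wooden spindle standing on the bench to the left (+y) of the box, 48 mm in diameter at the foot, 98 mm high; origin at the centre of its underside.
- hoop: Bystander: loose wooden ring lying flat on the bench to the right (-y) of the box, outer diameter 90 mm, 22 mm high; origin at the centre of its underside.
- glue: Bystander: loose white bottle standing on the bench beyond the box, 44 mm in diameter, 105 mm high; origin at the centre of its underside.

How it is judged:
By the outcome, as a careful person would: the job done as asked, in the order asked, and still so for the second after the job is handed in, with the robot touching nothing.
It also fails if it takes over 40 s, if anything falls off the work surface, if the arm or the gripper's body presses on something with over 40 N, if the wrist force passes 120 N, or if a joint passes its speed limit or range.

## Working session

There is one attempt and no reset: what is moved stays moved. The work goes in short steps, Python scripts to look and compute and a shell command to move; the robot and the scene stay as the last step left them, time stands still between calls to the robot, and variables do not carry over. Pictures are saved under pics/ and viewed, and the job is handed in when it is done.

```bash
mkdir -p pics; python3 - <<'E'
from rig import *
import cv2
s=observe(); print({k:s[k] for k in s})
print(grip_depth)
for n in("side","top","wrist"):
    p=get_image(n); cv2.imwrite(f"pics/a_{n}.png",p["frame"][:,:,::-1]); print(n,p["fx"],p["cx"],p["cy"],p["xyz"],p["rotation"],p["shot"])
E
```

```text
{'time_s': 0.0, 'q': array([-8.62481683e+01,  2.18418811e+01,  7.43840821e+01,  2.04388494e-03,
        8.38578457e+01, -1.23361610e+01]), 'qvel': array([-0.06763644,  0.06851932, -0.12641573, -0.0294701 , -0.05602151,
       -0.03802875]), 'joint_efforts': array([-9.22120562e-04, -4.48458624e+01, -2.31273311e+01, -2.97896877e-04,
        4.82050062e-03,  1.79124487e-05]), 'position': array([ 0.15239437, -0.52811677,  0.19430742]), 'tool_rot': array([[ 9.60838325e-01,  2.77109564e-01, -6.03227483e-05],
       [ 2.77109353e-01, -9.60837275e-01,  1.46192660e-03],
       [ 3.47153496e-04, -1.42139110e-03, -9.99998930e-01]]), 'ft_force': array([-0.09079945, -0.1937067 ,  0.37581718]), 'wrist_torque': array([-0.0307158 ,  0.00418521, -0.04780509]), 'grip_width': 0.08564136621201462}
0.0187
side 404.40019904191206 324.9655998950629 201.3154169820075 [0.22161389 0.64817758 0.60223259] [[-0.83836746 -0.31070227  0.44788849]
 [-0.54501679  0.4926021  -0.67845403]
 [-0.0098336  -0.81290053 -0.58231952]] 1
top 421.17442791910184 321.21978861181435 204.9557989976306 [0.46605395 0.03944075 0.99786955] [[-0.02826065 -0.98681241  0.15938195]
 [-0.99929633  0.0239569  -0.02886021]
 [ 0.02466132 -0.1600854  -0.98679506]] 2
wrist 329.3238761479909 312.95519086121647 203.99748768461612 [ 0.22169986 -0.50896349  0.37424106] [[ 0.27677265 -0.92220677 -0.27005846]
 [-0.96093361 -0.26616403 -0.07591645]
 [-0.00186918  0.28051985 -0.9598464 ]] 3
```

View pics/a_top.png

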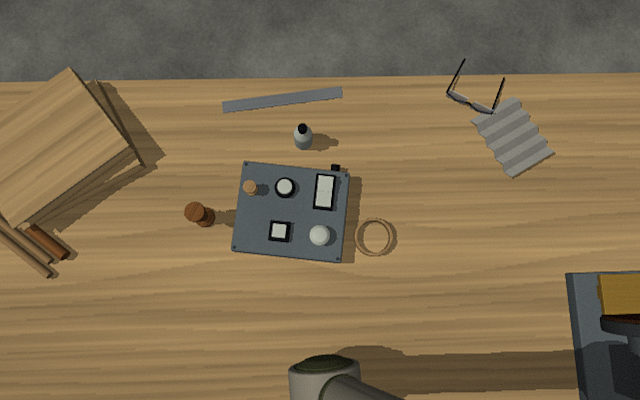

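View pics/a_side.png

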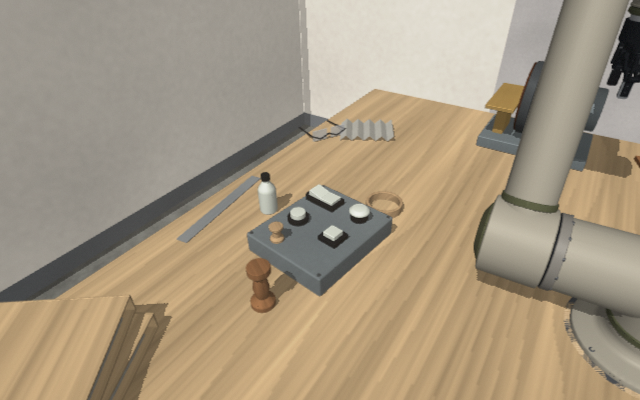

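```bash
cat > h.py <<'E'
import numpy as np
def ray(p,u,v,z):
    d=np.array([(u-p["cx"])/p["fx"],(v-p["cy"])/p["fy"],1.]); d=np.array(p["rotation"])@d
    o=np.array(p["xyz"]); return o+d*(z-o[2])/d[2]
def proj(p,X):
    c=np.array(p["rotation"]).T@(np.array(X)-np.array(p["xyz"])); return c[0]/c[2]*p["fx"]+p["cx"],c[1]/c[2]*p["fy"]+p["cy"]
E
python3 - <<'E'
from rig import *
from h import *
import cv2
Z=dict(console=.05,rocker_press=.068,extract_top=.074,start_top=.072,stop_top=.082,spool=.036+.05,spindle=.05,hoop=.011,glue=.05)
for cam in("top","side"):
  p=get_image(cam)
  for n in Z:
    for r in silhouettes(n,p)[:2]:
        v,u=np.nonzero(r["pixels"]); 
        print(cam,n,round(r["confidence"],2),np.round(r["box"],1),u.mean().round(1),v.mean().round(1),ray(p,u.mean(),v.mean(),Z[n]).round(4),len(u))
        m=r["pixels"].astype(np.uint8)
        if n in("console","rocker_press","start_top"):
            print("  rect",cv2.minAreaRect(np.c_[u,v].astype(np.float32)))
E
```

```text
top console 0.88 [291.4 211.1 118.1 100.6] 289.0 212.5 [0.6035 0.0854 0.05  ] 7857
  rect ((291.087646484375, 208.1671142578125), (110.0237045288086, 97.67090606689453), 6.009006023406982)
top console 0.21 [302.4 136.6  20.1  25. ] 302.9 136.4 [0.7826 0.05   0.05  ] 414
  rect ((303.0, 136.5), (27.0, 18.0), 90.0)
top rocker_press 0.69 [324.6 189.2  17.9  31.1] 324.1 190.0 [0.6502 0.0049 0.068 ] 422
  rect ((324.1646728515625, 190.01829528808594), (14.466531753540039, 30.037376403808594), 6.34019136428833)
top rocker_press 0.44 [283.1 188.1  15.3  13.8] 284.6 185.8 [0.6619 0.0934 0.068 ] 194
  rect ((284.5, 186.0), (14.0, 15.0), 90.0)
top extract_top 0.66 [283.1 185.4  13.3  11.9] 284.5 186.1 [0.6598 0.0933 0.074 ] 170
top start_top 0.47 [281.6 232.2  15.9  14.4] 279.3 230.0 [0.5621 0.1062 0.072 ] 183
  rect ((279.17572021484375, 229.9459686279297), (13.480716705322266, 13.645115852355957), 9.462321281433105)
top stop_top 0.85 [321.4 234.4  22.1  22.1] 319.9 234.4 [0.5491 0.0173 0.082 ] 312
top spool 0.67 [250.5 187.2  16.3  13.3] 250.3 187.0 [0.657  0.1678 0.086 ] 186
top spool 0.26 
[... 818 characters left out ...]
5.2   9.2] 297.0 213.1 [0.655  0.1016 0.074 ] 174
side start_top 0.63 [334.7 233.5  18.   13.4] 331.9 232.7 [0.5579 0.1148 0.072 ] 220
  rect ((331.75, 232.75), (16.26345443725586, 15.55634880065918), 45.0)
side stop_top 0.78 [358.8 208.9  23.8  13.1] 358.8 210.4 [0.5424 0.0313 0.082 ] 224
side spool 0.63 [272.8 234.6  18.4  21.7] 275.5 232.4 [0.6439 0.1878 0.086 ] 273
side spindle 0.75 [260.1 287.6  28.8  51.9] 260.3 285.6 [0.6024 0.2884 0.05  ] 1131
side spindle 0.56 [266.2 193.7  21.5  43.8] 266.3 195.2 [0.7792 0.0588 0.05  ] 631
side hoop 0.81 [384.1 206.6  38.9  26.2] 386.2 200.8 [ 0.5476 -0.1245  0.011 ] 394
side glue 0.6 [265.1 192.8  20.1  43.4] 266.4 194.9 [0.7798 0.0578 0.05  ] 628
```

The top view shows the box at about (290,210). The rocker is at (324,190) far right, the round button at (284,186) far left, the square button at (279,230) near left and the stop button at (320,234) near right. The spool is at (250,187), the spindle at (199,213), the glue at (303,136) and the hoop at (374,236). The side view agrees. Next I fit the box pose.

```bash
cat > fit.py <<'E'
from rig import *
from h import *
import sys
from scipy.optimize import least_squares
L=dict(rocker_press=(.05,-.07),extract_top=(.05,.02),start_top=(-.05,.02),stop_top=(-.05,-.07))
Z=dict(rocker_press=.068,extract_top=.072,start_top=.070,stop_top=.077)
def fit(cams):
  M=[]
  for cam in cams:
    p=get_image(cam)
    for n in L:
      for r in silhouettes(n,p)[:1]:
        v,u=np.nonzero(r["pixels"]); M.append((cam,n,ray(p,u.mean(),v.mean(),Z[n])[:2],r["confidence"]))
  def res(t,full=False):
    c,s=np.cos(t[2]),np.sin(t[2]); o=[]
    for cam,n,m,_ in M:
        x,y=L[n]; o.append([t[0]+c*x-s*y-m[0],t[1]+s*x+c*y-m[1]])
    return np.array(o) if full else np.ravel(o)
  r=least_squares(res,[.6,.08,-.1],loss="soft_l1",f_scale=.004)
  t=r.x; print("box",t.round(4),"deg",np.degrees(t[2]).round(2))
  for m,e in zip(M,res(t,True)): print(m[0],m[1],round(m[3],2),(e*1000).round(1))
  return t
def targets(t):
  s=observe(); c,sn=np.cos(t[2]),np.sin(t[2]); R=s["tool_rot"]; P=s["position"]
  print("TCP",P.round(4),"width",s["grip_width"].round(4),"F",s["ft_force"].round(2),"t",s["time_s"])
  print("toolx angle",np.degrees(np.arctan2(R[1,0],R[0,0])).round(2),"roll needed rad",(np.arctan2(R[1,0],R[0,0])-t[2]).round(4))
  for n,(x,y) in dict(L,rocker_press=(.05+.024,-.07)).items():
    w=np.array([t[0]+c*x-sn*y,t[1]+sn*x+c*y,.12]); print(n,w.round(4),"slide to z=.12:",(R.T@(w-P)).round(4))
if __name__=="__main__": targets(fit(sys.argv[1:]))
E
python3 fit.py top side; python3 fit.py top; python3 fit.py side
```

```text
box [ 0.6073  0.0827 -0.131 ] deg -7.51
top rocker_press 0.75 [-2.5  3.1]
top extract_top 0.68 [-1.2  2.6]
top start_top 0.46 [-1.   2.6]
top stop_top 0.71 [-0.8  2. ]
side rocker_press 0.69 [-1.3  0.2]
side extract_top 0.68 [ 3.  -3.9]
side start_top 0.74 [ 1.7 -3.3]
side stop_top 0.65 [ 2.8 -7.1]
box [ 0.6085  0.081  -0.1349] deg -7.73
top rocker_press 0.68 [-1.2 -0.3]
top extract_top 0.61 [0.6 0.8]
top stop_top 0.82 [ 0.6 -0.5]
box [ 0.6004  0.0912 -0.0553] deg -3.17
side rocker_press 0.54 [-3.  12.5]
side extract_top 0.3 [93.7 -6.5]
side start_top 0.75 [-7.7  1.6]
side stop_top 0.66 [ 2.2 -2.2]Traceback (most recent call last):
  File "fit.py", line 29, in <module>
    if __name__=="__main__": targets(fit(sys.argv[1:]))
                             ~~~~~~~^^^^^^^^^^^^^^^^^^^
  File "fit.py", line 25, in targets
    print("TCP",P.round(4),"width",s["grip_width"].round(4),"F",s["ft_force"].round(2),"t",s["time_s"])
                                   ^^^^^^^^^^^^^^^^^^^^^
AttributeError: 'float' object has no attribute 'round'
Traceback (most recent call last):
  File "fit.py", line 29, in <module>
    if __name__=="__main__": targets(fit(sys.argv[1:]))
                             ~~~~~~~^^^^^^^^^^^^^^^^^^^
  File "fit.py", line 25, in targets
    print("TCP",P.round(4),"width",s["grip_width"].round(4),"F",s["ft_force"].round(2),"t",s["time_s"])
                                   ^^^^^^^^^^^^^^^^^^^^^
AttributeError: 'float' object has no attribute 'round'
Traceback (most recent call last):
  File "fit.py", line 29, in <module>
    if __name__=="__main__": targets(fit(sys.argv[1:]))
                             ~~~~~~~^^^^^^^^^^^^^^^^^^^
  File "fit.py", line 25, in targets
    print("TCP",P.round(4),"width",s["grip_width"].round(4),"F",s["ft_force"].round(2),"t",s["time_s"])
                                   ^^^^^^^^^^^^^^^^^^^^^
AttributeError: 'float' object has no attribute 'round'
```

```bash
python3 - <<'E'
from fit import *
t=np.array([.608,.0822,-.131])
E
sed -i 's/s\["grip_width"\].round(4)/round(s["grip_width"],4)/' fit.py; python3 -c "
from fit import *
targets(np.array([.608,.0822,-.131]))"
```

```text
TCP [ 0.1524 -0.5284  0.1949] width 0.0857 F [-0.07 -0.99  0.98] t 2.15
toolx angle 16.09 roll needed rad 0.4118
rocker_press [0.6722 0.0031 0.12  ] slide to z=.12: [ 0.6468 -0.3667  0.0749]
extract_top [0.6602 0.0955 0.12  ] slide to z=.12: [ 0.6608 -0.4588  0.0749]
start_top [0.561  0.1086 0.12  ] slide to z=.12: [ 0.5692 -0.4988  0.0749]
stop_top [0.5493 0.0193 0.12  ] slide to z=.12: [ 0.5331 -0.4163  0.0749]
```

```bash
python3 -m crank '{"slide":[[0.03,-0.017,-0.005],[0.07,-0.04,-0.01],[0.11,-0.062,-0.01],[0.15,-0.085,-0.01],[0.19,-0.108,-0.01],[0.23,-0.13,-0.01],[0.27,-0.153,-0.01],[0.31,-0.176,-0.01]],"roll":[0.05,0.1,0.15,0.2,0.25,0.3,0.35,0.412],"grip":[0,0,0,0,0,0,0,0]}' 20; python3 -c "
from fit import *
targets(np.array([.608,.0822,-.131]))"
```

```text
time_s: 2.95
position: [0.4026, -0.2719, 0.2051]
tool_rot: [[0.991, -0.133, 0.0], [-0.133, -0.991, -0.0], [0.0, 0.0, -1.0]]
ft_force: [0.6, -1.9, -0.6]
grip_width: -0.0002
TCP [ 0.4026 -0.2719  0.2051] width -0.0002 F [ 0.6  -1.88 -0.56] t 2.95
toolx angle -7.65 roll needed rad -0.0026
rocker_press [0.6722 0.0031 0.12  ] slide to z=.12: [ 0.2306 -0.3086  0.0851]
extract_top [0.6602 0.0955 0.12  ] slide to z=.12: [ 0.2063 -0.3985  0.0851]
start_top [0.561  0.1086 0.12  ] slide to z=.12: [ 0.1063 -0.3982  0.085 ]
stop_top [0.5493 0.0193 0.12  ] slide to z=.12: [ 0.1066 -0.3082  0.0851]
```

```bash
python3 -m crank '{"slide":[[0.025,-0.033,0],[0.055,-0.073,0],[0.085,-0.113,0],[0.115,-0.153,0],[0.145,-0.193,0],[0.175,-0.233,0],[0.205,-0.273,0],[0.23,-0.308,0.01]],"roll":[-0.002,-0.002,-0.002,-0.002,-0.002,-0.002,-0.002,-0.002],"grip":[0,0,0,0,0,0,0,0]}' 20; python3 fit.py wrist; python3 - <<'E'
from rig import *
import cv2
for n in("wrist","top"):
    p=get_image(n); cv2.imwrite(f"pics/b_{n}.png",p["frame"][:,:,::-1])
E
```

```text
time_s: 3.75
position: [0.6717, 0.0039, 0.1959]
tool_rot: [[0.992, -0.128, 0.003], [-0.128, -0.992, -0.0], [0.003, 0.0, -1.0]]
ft_force: [-0.4, -0.4, -0.5]
grip_width: -0.0003
box [ 0.6175  0.0772 -0.0704] deg -4.04
wrist rocker_press 0.74 [12.  -0.9]
wrist extract_top 0.77 [7.1 0.8]
wrist start_top 0.72 [-5.8 -5.7]
wrist stop_top 0.46 [-90.4   6.7]
TCP [0.6696 0.0016 0.1948] width -0.0002 F [-0.15  0.17 -0.51] t 4.0
toolx angle -7.4 roll needed rad -0.0588
rocker_press [0.6864 0.0022 0.12  ] slide to z=.12: [ 0.0166 -0.0028  0.0748]
extract_top [0.6688 0.0936 0.12  ] slide to z=.12: [-0.0127 -0.0912  0.0748]
start_top [0.569  0.1007 0.12  ] slide to z=.12: [-0.1125 -0.0853  0.0748]
stop_top [0.5627 0.0109 0.12  ] slide to z=.12: [-0.1072  0.0045  0.0748]
```

View pics/b_wrist.png

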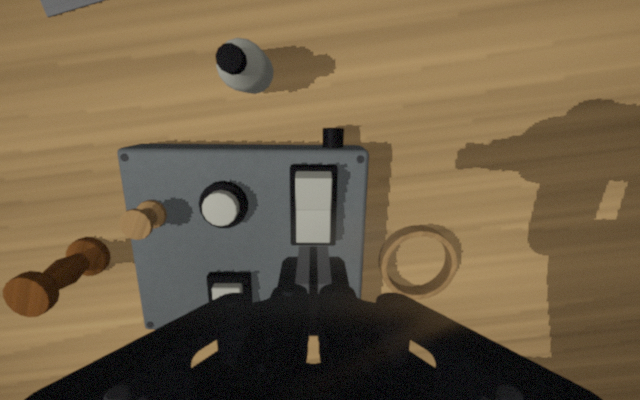

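The wrist view shows the rocker housing at columns 290–337 and rows 166–245, with its valley at row 211. The round cap is at (221,207). The stop button is hidden behind the gripper, so its detection was false and spoiled that fit. I'll refit with the clear features only.

```bash
python3 - <<'E'
from fit import *
import cv2
p=get_image("wrist")
f=p["frame"]; cv2.imwrite("pics/c.png",cv2.resize(f[130:330,100:400,::-1],None,fx=2.6,fy=2.6,interpolation=cv2.INTER_CUBIC))
for n,z in dict(extract_top=.074,rocker_press=.068).items():
    r=silhouettes(n,p)[0]; v,u=np.nonzero(r["pixels"]); print(n,r["box"],u.mean(),v.mean(),ray(p,u.mean(),v.mean(),z).round(4), cv2.minAreaRect(np.c_[u,v].astype(np.float32)))
for a in [(290,166),(337,166),(336,244),(292,246)]: print("hous",ray(p,*a,.064).round(4))
print("valley",ray(p,314,211,.063).round(4))
for a in [(121,150),(368,153),(145,328)]: print("corner",ray(p,*a,.05).round(4))
t=[.608,.0822,-.131];c,s=np.cos(t[2]),np.sin(t[2])
for x,y in((.105,.125),(.105,-.125),(-.105,.125),(.05,-.07),(.05,.02)): print("model",round(t[0]+c*x-s*y,4),round(t[1]+s*x+c*y,4))
E
```

```text
Traceback (most recent call last):
IndexError: list index out of range
```

View pics/c.png

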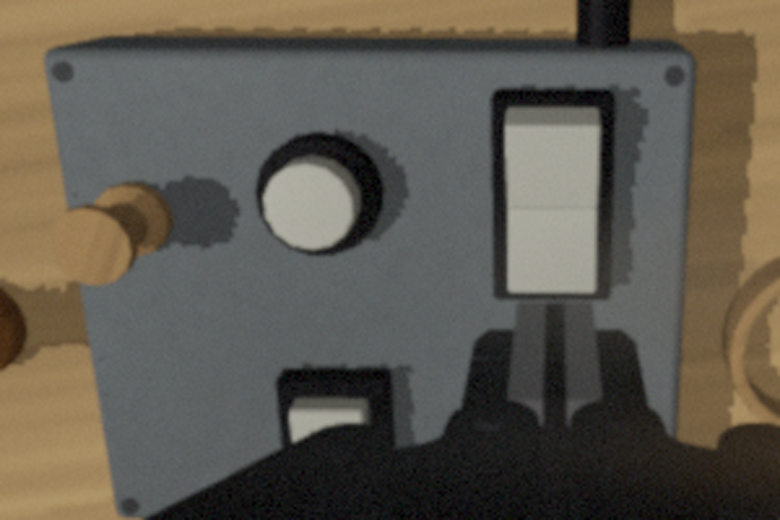

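```bash
python3 - <<'E'
from fit import *
p=get_image("wrist")
q=lambda x,y,z:ray(p,x/2.6+100,y/2.6+130,z).round(4)
print("valley",q(554,208,.0675)); print("far top edge",q(552,124,.0785)); print("near edge",q(552,294,.068))
print("extract",q(311,203,.074)); print("start far edge",q(328,412,.072))
print("corners",q(50,54,.05),q(690,60,.05),q(122,512,.05))
t=[.608,.0822,-.131];c,s=np.cos(t[2]),np.sin(t[2])
for x,y in((.105,.125),(.105,-.125),(-.105,.125),(.05,-.07),(.085,-.07),(.05,.02),(-.035,.02)): print("model",x,y,round(t[0]+c*x-s*y,4),round(t[1]+s*x+c*y,4))
s=observe();print(s["position"])
E
```

```text
valley [0.6456 0.0037 0.0675]
far top edge [ 6.799e-01 -1.000e-04  7.850e-02]
near edge [0.6112 0.009  0.068 ]
extract [0.6612 0.092  0.074 ]
start far edge [0.5742 0.1042 0.072 ]
corners [0.7256 0.1856 0.05  ] [ 0.6917 -0.0543  0.05  ] [0.5249 0.2134 0.05  ]
model 0.105 0.125 0.7284 0.1924
model 0.105 -0.125 0.6958 -0.0554
model -0.105 0.125 0.5202 0.2198
model 0.05 -0.07 0.6484 0.0063
model 0.085 -0.07 0.6831 0.0017
model 0.05 0.02 0.6602 0.0955
model -0.035 0.02 0.5759 0.1066
[0.66953106 0.00090153 0.1956273 ]
```

```bash
python3 -m crank '{"slide":[[0.001,0,0.02],[0.001,0,0.05],[0.001,0,0.08],[0.001,0,0.1],[0.001,0,0.105],[0.001,0,0.105],[0.001,0,0.105],[0.001,0,0.105]],"roll":[0,0,0,0,0,0,0,0],"grip":[0,0,0,0,0,0,0,0]}' 20;  python3 - <<'E'
from fit import *
print([ (observe()["position"].round(4)) for _ in range(2)])
targets([.607,.0805,-.131])
import cv2
for n in("wrist","side"):
    p=get_image(n); cv2.imwrite(f"pics/d_{n}.png",p["frame"][:,:,::-1])
E
```

```text
time_s: 5.05
position: [0.6714, 0.0015, 0.0915]
tool_rot: [[0.992, -0.129, 0.003], [-0.129, -0.992, -0.0], [0.003, 0.0, -1.0]]
ft_force: [1.1, 1.0, -0.6]
grip_width: -0.0002
[array([0.6714, 0.0015, 0.0915]), array([0.6714, 0.0015, 0.0915])]
TCP [0.6714 0.0015 0.0915] width -0.0002 F [ 1.13  0.97 -0.58] t 5.05
toolx angle -7.41 roll needed rad 0.0017
rocker_press [0.6712 0.0014 0.12  ] slide to z=.12: [-0.0001  0.0001 -0.0285]
extract_top [0.6592 0.0938 0.12  ] slide to z=.12: [-0.024  -0.0899 -0.0286]
start_top [0.56   0.1069 0.12  ] slide to z=.12: [-0.124  -0.0901 -0.0288]
stop_top [0.5483 0.0176 0.12  ] slide to z=.12: [-1.241e-01 -1.000e-04 -2.880e-02]
```

View pics/d_wrist.png

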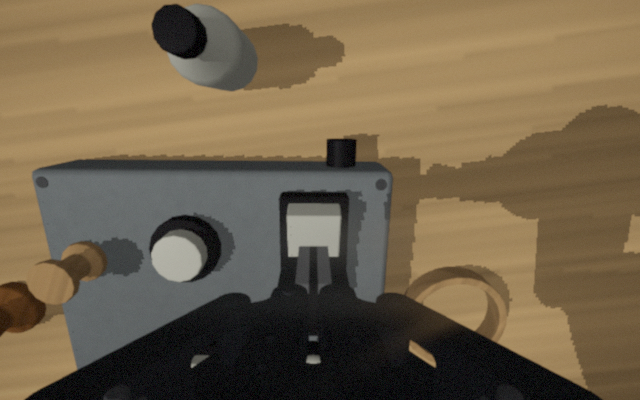

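View pics/d_side.png

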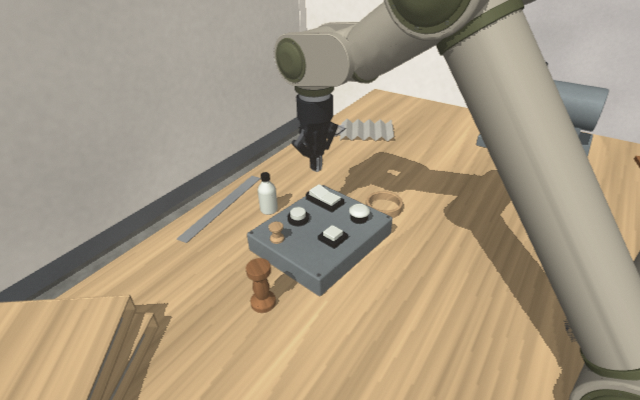

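```bash
python3 - <<'E'
from fit import *
import cv2
for n in("wrist","side"):
    p=get_image(n); s=observe()
    print(n,s["position"],"tip",proj(p,s["position"]),"press",proj(p,[.6712,.0014,.076]),"rocker end",proj(p,[.682,0,.079]))
    cv2.imwrite(f"pics/e_{n}.png",p["frame"][:,:,::-1])
p=get_image("side")
cv2.imwrite("pics/e_z.png",cv2.resize(p["frame"][90:290,230:430,::-1],None,fx=3,fy=3))
E
```

```text
wrist [0.67106767 0.00168036 0.09070889] tip (np.float64(312.63534479235517), np.float64(235.9338990217223)) press (np.float64(313.08793558579384), np.float64(226.97846698173043)) rocker end (np.float64(313.0766052438824), np.float64(211.9201235962547))
side [0.67099117 0.00168843 0.09049873] tip (np.float64(316.6162414466362), np.float64(183.16428825675936)) press (np.float64(316.74653164301327), np.float64(188.27840973684224)) rocker end (np.float64(313.24182431400664), np.float64(185.57559087713892))
```

View pics/e_z.png

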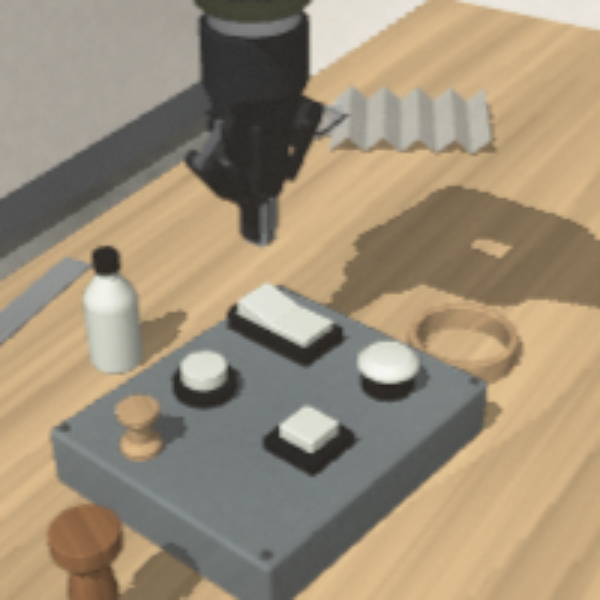

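```bash
python3 - <<'E'
from fit import *
import cv2
for n in("wrist","side"):
    p=get_image(n); s=observe()["position"]; 
    for dz in(0,.01,.015,.02,.025,.03): print(n,dz,np.round(proj(p,s+[0,0,dz]),1))
    if n=="wrist": cv2.imwrite("pics/f_z.png",cv2.resize(p["frame"][170:320,230:400,::-1],None,fx=4,fy=4)); print(p["xyz"],p["rotation"])
E
```

```text
wrist 0 [312.7 235.9]
wrist 0.01 [312.7 242.6]
wrist 0.015 [312.6 246.2]
wrist 0.02 [312.6 250. ]
wrist 0.025 [312.6 254.1]
wrist 0.03 [312.6 258.3]
[ 0.74231365 -0.00787992  0.27021   ] [[-1.29168482e-01 -9.51846466e-01 -2.78035625e-01]
 [-9.91622383e-01  1.23777094e-01  3.69361602e-02]
 [-7.43111774e-04  2.80477337e-01 -9.59860360e-01]]
side 0 [316.7 183.3]
side 0.01 [316.6 179.7]
side 0.015 [316.5 177.9]
side 0.02 [316.5 176. ]
side 0.025 [316.4 174.1]
side 0.03 [316.4 172.3]
```

View pics/f_z.png

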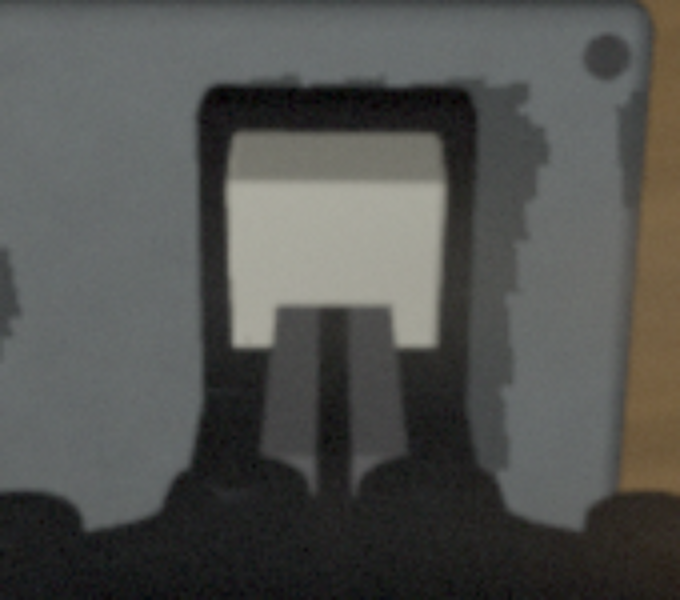

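The predicted tip row in both cameras disagrees with the picture. The side view predicts row 183 and shows about 171, and the wrist view also puts the shut fingertips about 30 mm higher than the stated TCP. A stated z of 0.072 is safe under either reading, so I'll go there and check the force and picture.

```bash
python3 -m crank '{"slide":[[0,0,0.003],[0,0,0.006],[0,0,0.009],[0,0,0.012],[0,0,0.015],[0,0,0.018],[0,0,0.019],[0,0,0.019]],"roll":[0,0,0,0,0,0,0,0],"grip":[0,0,0,0,0,0,0,0]}' 20;  python3 - <<'E'
from fit import *
import cv2
s=observe()["position"]
p=get_image("side"); print(proj(p,s))
a=cv2.resize(p["frame"][130:255,250:400,::-1],None,fx=4,fy=4)
cv2.imwrite("pics/g_z.png",a)
E
```

```text
time_s: 6.2
position: [0.6708, 0.0017, 0.0707]
tool_rot: [[0.992, -0.129, -0.0], [-0.129, -0.992, 0.0], [-0.0, -0.0, -1.0]]
ft_force: [-0.0, -0.7, -1.0]
grip_width: -0.0
(np.float64(316.8777632064781), np.float64(190.2591829239294))
```

View pics/g_z.png

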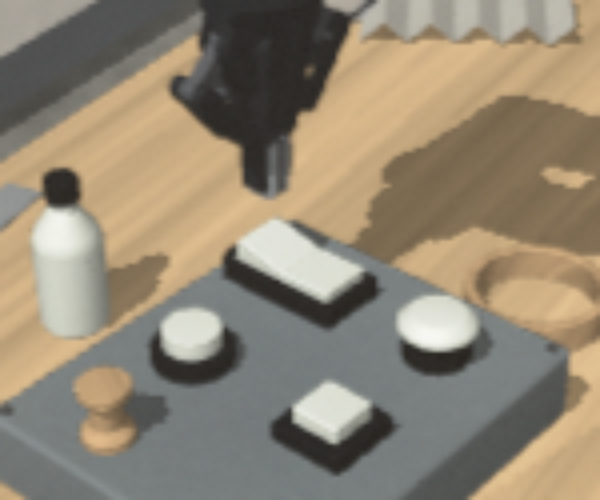

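Nothing is touching: the tip is at (317,179) and the raised half of the rocker at about (317,190), with force near 0. So the tip really is about 30 mm above the stated TCP. I'll go on down in small steps and watch the force.

```bash
python3 -m crank '{"slide":[[0,0,0.003],[0,0,0.006],[0,0,0.009],[0,0,0.012],[0,0,0.014],[0,0,0.016],[0,0,0.016],[0,0,0.016]],"roll":[0,0,0,0,0,0,0,0],"grip":[0,0,0,0,0,0,0,0]}' 20;  python3 - <<'E'
from fit import *
import cv2
p=get_image("side")
a=cv2.resize(p["frame"][155:230,280:370,::-1],None,fx=4,fy=4)
p=get_image("wrist"); print(observe()["position"],observe()["ft_force"])
b=cv2.resize(p["frame"][170:320,230:400,::-1],(340,300))
cv2.imwrite("pics/h_z.png",np.hstack([a,b]))
E
```

```text
time_s: 7.05
position: [0.6709, 0.0017, 0.055]
tool_rot: [[0.992, -0.129, 0.0], [-0.129, -0.992, -0.0], [0.0, -0.0, -1.0]]
ft_force: [0.1, 0.0, -0.2]
grip_width: 0.0
[0.67088293 0.0016993  0.05510384] [-0.26779649 -0.32839486 -0.12535932]
```

View pics/h_z.png

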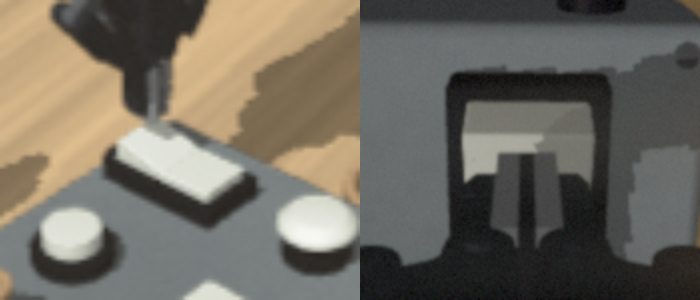

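```bash
python3 -m crank '{"slide":[[0,0,0.001],[0,0,0.002],[0,0,0.003],[0,0,0.004],[0,0,0.005],[0,0,0.005],[0,0,0.005],[0,0,0.005]],"roll":[0,0,0,0,0,0,0,0],"grip":[0,0,0,0,0,0,0,0]}' 20
```

```text
time_s: 7.95
position: [0.6708, 0.0017, 0.05]
tool_rot: [[0.992, -0.129, 0.0], [-0.129, -0.992, 0.0], [0.0, -0.0, -1.0]]
ft_force: [-0.6, 0.1, -0.3]
grip_width: 0.0002
```

```bash
python3 -m crank '{"slide":[[0,0,0.001],[0,0,0.002],[0,0,0.003],[0,0,0.004],[0,0,0.005],[0,0,0.005],[0,0,0.005],[0,0,0.005]],"roll":[0,0,0,0,0,0,0,0],"grip":[0,0,0,0,0,0,0,0]}' 20;  python3 - <<'E'
from fit import *
import cv2
p=get_image("side")
a=cv2.resize(p["frame"][155:230,280:370,::-1],None,fx=4,fy=4)
p=get_image("wrist"); print(observe()["position"],observe()["ft_force"])
b=cv2.resize(p["frame"][170:320,230:400,::-1],(340,300))
cv2.imwrite("pics/i_z.png",np.hstack([a,b]))
E
```

```text
time_s: 8.75
position: [0.6709, 0.0017, 0.045]
tool_rot: [[0.992, -0.129, 0.0], [-0.129, -0.992, -0.0], [0.0, -0.0, -1.0]]
ft_force: [-0.1, 0.4, 0.9]
grip_width: -0.0001
[0.67082969 0.0016822  0.04496909] [0.71826507 0.05950156 0.33014251]
```

View pics/i_z.png

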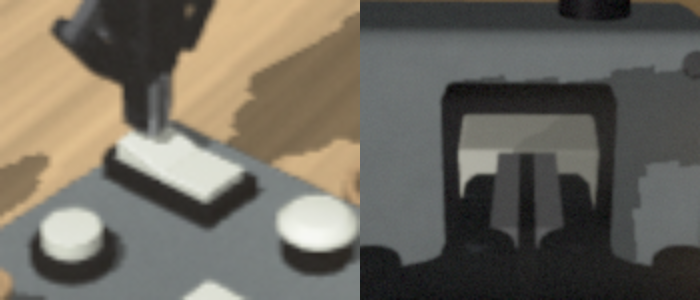

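```bash
python3 -m crank '{"slide":[[-0.002,0,0.0],[-0.002,0,0.001],[-0.002,0,0.002],[-0.002,0,0.003],[-0.002,0,0.003],[-0.002,0,0.003],[-0.002,0,0.003],[-0.002,0,0.003]],"roll":[0,0,0,0,0,0,0,0],"grip":[0,0,0,0,0,0,0,0]}' 20; python3 -c "
from rig import *
print(observe()['ft_force'])"
```

```text
time_s: 9.65
position: [0.6688, 0.002, 0.0419]
tool_rot: [[0.992, -0.129, -0.0], [-0.129, -0.992, 0.0], [-0.0, -0.0, -1.0]]
ft_force: [-0.1, -0.8, -0.2]
grip_width: 0.0001
[-0.1160772  -0.81518015 -0.24136227]
```

```bash
python3 -m crank '{"slide":[[0,0,0.0],[0,0,0.001],[0,0,0.002],[0,0,0.003],[0,0,0.004],[0,0,0.004],[0,0,0.004],[0,0,0.004]],"roll":[0,0,0,0,0,0,0,0],"grip":[0,0,0,0,0,0,0,0]}' 20
```

```text
time_s: 10.45
position: [0.669, 0.0019, 0.0381]
tool_rot: [[0.992, -0.129, 0.001], [-0.129, -0.992, -0.0], [0.001, 0.0, -1.0]]
ft_force: [2.1, -0.9, 4.6]
grip_width: 0.0001
```

```bash
python3 -m crank '{"slide":[[0,0,0.001],[0,0,0.002],[0,0,0.003],[0,0,0.004],[0,0,0.004],[0,0,0.004],[0,0,0.004],[0,0,0.004]],"roll":[0,0,0,0,0,0,0,0],"grip":[0,0,0,0,0,0,0,0]}' 20;  python3 - <<'E'
from fit import *
import cv2
p=get_image("side")
a=cv2.resize(p["frame"][155:230,280:370,::-1],None,fx=4,fy=4)
p=get_image("wrist"); print(observe()["position"],observe()["ft_force"])
b=cv2.resize(p["frame"][170:320,230:400,::-1],(340,300))
cv2.imwrite("pics/j_z.png",np.hstack([a,b]))
E
```

```text
time_s: 11.25
position: [0.6686, 0.002, 0.0338]
tool_rot: [[0.992, -0.129, -0.001], [-0.129, -0.992, 0.0], [-0.001, -0.0, -1.0]]
ft_force: [2.5, -0.6, 2.9]
grip_width: 0.0003
[0.66861586 0.00199248 0.03375479] [ 2.02485422 -0.71392471  2.84109284]
```

View pics/j_z.png

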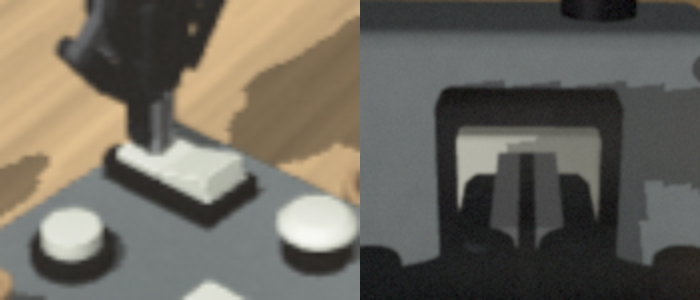

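The rocker is turning: its near end is now rising and the force is about 3–5 N.

```bash
python3 -m crank '{"slide":[[0,0,0.0005],[0,0,0.001],[0,0,0.0015],[0,0,0.002],[0,0,0.002],[0,0,0.002],[0,0,0.002],[0,0,0.002]],"roll":[0,0,0,0,0,0,0,0],"grip":[0,0,0,0,0,0,0,0]}' 20
```

```text
time_s: 12.15
position: [0.6688, 0.0019, 0.0336]
tool_rot: [[0.992, -0.129, 0.001], [-0.129, -0.992, -0.0], [0.001, 0.0, -1.0]]
ft_force: [-2.9, 0.2, 14.0]
grip_width: 0.0003
```

```bash
python3 -m crank '{"slide":[[0,0,0.001],[0,0,0.001],[0,0,0.001],[0,0,0.001],[0,0,0],[0,0,-0.004],[0,0,-0.015],[0,0,-0.03]],"roll":[0,0,0,0,0,0,0,0],"grip":[0,0,0,0,0,0,0,0]}' 20; python3 - <<'E'
from fit import *
import cv2
p=get_image("side")
a=cv2.resize(p["frame"][155:230,280:370,::-1],None,fx=4,fy=4)
p=get_image("wrist"); print(observe()["position"],observe()["ft_force"])
b=cv2.resize(p["frame"][170:320,230:400,::-1],(340,300))
cv2.imwrite("pics/k_z.png",np.hstack([a,b]))
targets([.607,.0805,-.131])
E
```

```text
time_s: 12.95
position: [0.6678, 0.0022, 0.0614]
tool_rot: [[0.992, -0.129, -0.004], [-0.129, -0.992, 0.001], [-0.004, -0.0, -1.0]]
ft_force: [-0.6, -0.2, 0.4]
grip_width: 0.0002
[0.66945965 0.00193869 0.06377766] [-0.13940693 -0.38014971  0.1660464 ]
TCP [0.6695 0.0019 0.0638] width -0.0003 F [-0.14 -0.38  0.17] t 13.05
toolx angle -7.39 roll needed rad 0.0019
rocker_press [0.6712 0.0014 0.12  ] slide to z=.12: [ 0.0019  0.0003 -0.0562]
extract_top [0.6592 0.0938 0.12  ] slide to z=.12: [-0.0219 -0.0898 -0.0563]
start_top [0.56   0.1069 0.12  ] slide to z=.12: [-0.1219 -0.09   -0.0565]
stop_top [0.5483 0.0176 0.12  ] slide to z=.12: [-0.1221  0.     -0.0565]
```

View pics/k_z.png

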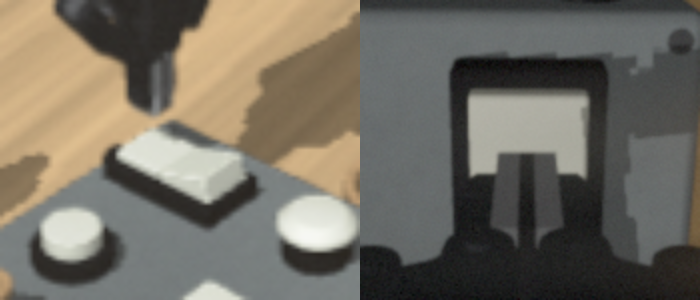

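The rocker is fully on: the far half is level and the near end raised. It reached a hard stop at stated z=0.0336, which corresponds to 0.070 true. So the tip is 36 mm above the stated TCP, and the round button should meet at a stated z of about 0.0375 and stop at about 0.0295.

```bash
python3 -m crank '{"slide":[[0,-0.002,-0.01],[-0.007,-0.03,-0.01],[-0.015,-0.06,-0.01],[-0.021,-0.09,-0.01],[-0.021,-0.09,0.0],[-0.021,-0.09,0.01],[-0.021,-0.09,0.015],[-0.021,-0.09,0.015]],"roll":[0.002,0.002,0.002,0.002,0.002,0.002,0.002,0.002],"grip":[0,0,0,0,0,0,0,0]}' 20; python3 - <<'E'
from fit import *
import cv2
p=get_image("side")
a=cv2.resize(p["frame"][155:255,260:380,::-1],None,fx=3,fy=3)
p=get_image("wrist"); print(observe()["position"],observe()["ft_force"])
b=cv2.resize(p["frame"][170:320,230:400,::-1],(340,300))
cv2.imwrite("pics/l_z.png",np.hstack([a,b]))
targets([.607,.0805,-.131])
E
```

```text
time_s: 13.85
position: [0.6591, 0.0928, 0.0456]
tool_rot: [[0.991, -0.132, -0.002], [-0.132, -0.991, -0.0], [-0.002, 0.0, -1.0]]
ft_force: [0.7, -0.6, 0.2]
grip_width: -0.0001
[0.65976417 0.09306276 0.04690959] [-0.68305249  0.10182682 -0.19233322]
TCP [0.6598 0.0931 0.0469] width 0.0003 F [-0.68  0.1  -0.19] t 13.95
toolx angle -7.58 roll needed rad -0.0013
rocker_press [0.6712 0.0014 0.12  ] slide to z=.12: [ 0.0234  0.0893 -0.0731]
extract_top [0.6592 0.0938 0.12  ] slide to z=.12: [-0.0007 -0.0006 -0.0731]
start_top [0.56   0.1069 0.12  ] slide to z=.12: [-0.1007 -0.0005 -0.0731]
stop_top [0.5483 0.0176 0.12  ] slide to z=.12: [-0.1006  0.0895 -0.0731]
```

View pics/l_z.png

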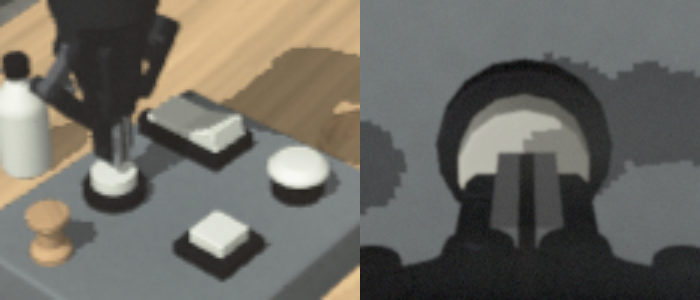

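The fingers are centred over the round button and clear of the spool. Pressing down.

```bash
python3 -m crank '{"slide":[[0,0,0.003],[0,0,0.006],[0,0,0.008],[0,0,0.01],[0,0,0.012],[0,0,0.014],[0,0,0.015],[0,0,0.015]],"roll":[0,0,0,0,0,0,0,0],"grip":[0,0,0,0,0,0,0,0]}' 20
```

```text
time_s: 14.75
position: [0.6596, 0.0939, 0.0318]
tool_rot: [[0.991, -0.131, -0.0], [-0.131, -0.991, -0.0], [-0.0, 0.0, -1.0]]
ft_force: [0.1, -1.8, 1.8]
grip_width: -0.0001
```

```bash
python3 -m crank '{"slide":[[0,0,0.001],[0,0,0.002],[0,0,0.003],[0,0,0.004],[0,0,0.004],[0,0,0.004],[0,0,0.004],[0,0,0.004]],"roll":[0,0,0,0,0,0,0,0],"grip":[0,0,0,0,0,0,0,0]}' 20
```

```text
time_s: 15.55
position: [0.6597, 0.0939, 0.0295]
tool_rot: [[0.991, -0.131, 0.001], [-0.131, -0.991, -0.0], [0.001, 0.0, -1.0]]
ft_force: [-6.2, -1.1, 13.5]
grip_width: -0.0001
```

It stopped at 0.0295, as predicted, at 13.5 N. I'll push once more and then lift.

```bash
python3 -m crank '{"slide":[[0,0,0.001],[0,0,0.0015],[0,0,0.0015],[0,0,0.0015],[0,0,0],[0,0,-0.004],[0,0,-0.015],[0,0,-0.035]],"roll":[0,0,0,0,0,0,0,0],"grip":[0,0,0,0,0,0,0,0]}' 20; python3 - <<'E'
from fit import *
import cv2
p=get_image("side")
a=cv2.resize(p["frame"][155:255,260:380,::-1],None,fx=3,fy=3)
p=get_image("wrist")
b=cv2.resize(p["frame"][170:320,230:400,::-1],(340,300))
cv2.imwrite("pics/m_z.png",np.hstack([a,b]))
targets([.607,.0805,-.131])
E
```

```text
time_s: 16.35
position: [0.6589, 0.094, 0.0621]
tool_rot: [[0.991, -0.131, -0.003], [-0.131, -0.991, 0.0], [-0.003, 0.0, -1.0]]
ft_force: [-0.4, 0.5, -0.2]
grip_width: 0.0002
TCP [0.6612 0.094  0.0657] width -0.0001 F [0.46 0.78 0.45] t 16.45
toolx angle -7.51 roll needed rad -0.0001
rocker_press [0.6712 0.0014 0.12  ] slide to z=.12: [ 0.0223  0.0904 -0.0543]
extract_top [0.6592 0.0938 0.12  ] slide to z=.12: [-0.0017  0.0004 -0.0543]
start_top [0.56   0.1069 0.12  ] slide to z=.12: [-0.1017  0.0005 -0.0548]
stop_top [0.5483 0.0176 0.12  ] slide to z=.12: [-0.1017  0.0905 -0.0549]
```

View pics/m_z.png

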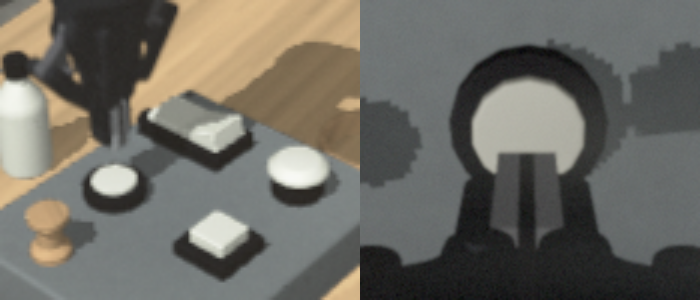

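The round button is in, only slightly proud of its housing, and the rocker is still on. On to the square button.

```bash
python3 -m crank '{"slide":[[-0.005,0,-0.01],[-0.035,0,-0.01],[-0.07,0,-0.01],[-0.1,0,-0.008],[-0.101,0,0],[-0.101,0,0.01],[-0.101,0,0.018],[-0.101,0,0.018]],"roll":[0,0,0,0,0,0,0,0],"grip":[0,0,0,0,0,0,0,0]}' 20; python3 - <<'E'
from fit import *
import cv2
p=get_image("side")
a=cv2.resize(p["frame"][165:265,280:400,::-1],None,fx=3,fy=3)
p=get_image("wrist")
b=cv2.resize(p["frame"][170:320,230:400,::-1],(340,300))
cv2.imwrite("pics/n_z.png",np.hstack([a,b]))
targets([.607,.0805,-.131])
E
```

```text
time_s: 17.25
position: [0.5595, 0.1069, 0.0432]
tool_rot: [[0.991, -0.131, -0.003], [-0.131, -0.991, 0.0], [-0.003, 0.0, -1.0]]
ft_force: [-0.3, 0.3, 0.0]
grip_width: -0.0001
TCP [0.56   0.107  0.0444] width 0.0004 F [0.8  0.31 0.46] t 17.35
toolx angle -7.54 roll needed rad -0.0005
rocker_press [0.6712 0.0014 0.12  ] slide to z=.12: [ 0.1241  0.09   -0.0757]
extract_top [0.6592 0.0938 0.12  ] slide to z=.12: [ 0.1001  0.     -0.0757]
start_top [0.56   0.1069 0.12  ] slide to z=.12: [ 0.0001  0.0001 -0.0756]
stop_top [0.5483 0.0176 0.12  ] slide to z=.12: [ 0.0001  0.0901 -0.0756]
```

View pics/n_z.png

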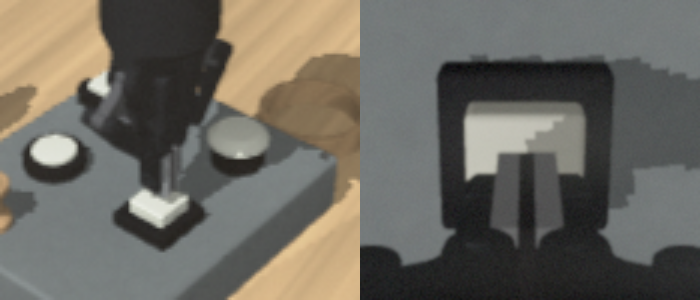

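The fingers are over the square button, clear of the stop button. Pressing.

```bash
python3 -m crank '{"slide":[[0,0,0.004],[0,0,0.007],[0,0,0.01],[0,0,0.013],[0,0,0.015],[0,0,0.017],[0,0,0.0175],[0,0,0.0175]],"roll":[0,0,0,0,0,0,0,0],"grip":[0,0,0,0,0,0,0,0]}' 20; python3 -m crank '{"slide":[[0,0,0.0005],[0,0,0.001],[0,0,0.001],[0,0,0.001],[0,0,0.001],[0,0,0.001],[0,0,0.001],[0,0,0.001]],"roll":[0,0,0,0,0,0,0,0],"grip":[0,0,0,0,0,0,0,0]}' 20
```

```text
time_s: 18.15
position: [0.5598, 0.1071, 0.0294]
tool_rot: [[0.991, -0.131, 0.002], [-0.131, -0.991, -0.0], [0.002, 0.0, -1.0]]
ft_force: [-7.2, -0.9, 19.5]
grip_width: -0.0001
time_s: 18.95
position: [0.5599, 0.1071, 0.0293]
tool_rot: [[0.991, -0.131, 0.003], [-0.131, -0.991, -0.0], [0.003, 0.0, -1.0]]
ft_force: [-8.9, -0.8, 26.8]
grip_width: -0.0
```

Hard stop at 0.0294, well above the spring's 5.4 N. Lifting straight up and clear.

```bash
python3 -m crank '{"slide":[[0,0,-0.003],[0,0,-0.008],[0,0,-0.025],[0,0,-0.05],[0,0,-0.08],[0,0,-0.11],[0,0,-0.13],[0,0,-0.13]],"roll":[0,0,0,0,0,0,0,0],"grip":[0,0,0,0,0,0,0,0]}' 20; python3 -m crank '{"slide":[[-0.02,0,0],[-0.05,0,0],[-0.08,0,0],[-0.11,0,0],[-0.14,0,0],[-0.15,0,0],[-0.15,0,0],[-0.15,0,0]],"roll":[0,0,0,0,0,0,0,0],"grip":[0,0,0,0,0,0,0,0]}' 20; python3 - <<'E'
from fit import *
import cv2
p=get_image("side")
a=cv2.resize(p["frame"][140:320,220:420,::-1],(400,360))
p=get_image("top")
b=cv2.resize(p["frame"][110:290,170:410,::-1],(400,300)); b=cv2.copyMakeBorder(b,0,60,0,0,cv2.BORDER_CONSTANT)
cv2.imwrite("pics/o_z.png",np.hstack([a,b]))
Z=dict(spool=.086,spindle=.05,hoop=.011,glue=.05)
for cam in("top","side"):
  p=get_image(cam)
  for n in Z:
    for r in silhouettes(n,p)[:1]:
        v,u=np.nonzero(r["pixels"]); print(cam,n,round(r["confidence"],2),u.mean().round(1),v.mean().round(1))
print(observe()["ft_force"],observe()["time_s"])
E
```

```text
time_s: 19.75
position: [0.5606, 0.1072, 0.1589]
tool_rot: [[0.991, -0.131, 0.005], [-0.131, -0.991, -0.0], [0.005, -0.001, -1.0]]
ft_force: [-0.9, -0.6, 0.5]
grip_width: -0.0001
time_s: 20.55
position: [0.4118, 0.1266, 0.1562]
tool_rot: [[0.991, -0.131, 0.0], [-0.131, -0.991, -0.0], [0.0, -0.0, -1.0]]
ft_force: [0.3, 0.4, 0.3]
grip_width: 0.0002
top spool 0.54 250.3 187.1
top spindle 0.75 199.0 213.6
top hoop 0.76 374.0 236.5
top glue 0.43 288.8 212.6
side spool 0.66 275.5 232.7
side spindle 0.64 259.9 285.5
side hoop 0.8 381.3 201.6
side glue 0.64 266.4 195.7
[-0.39340657  0.14358546  0.16612586] 21.15
```

View pics/o_z.png

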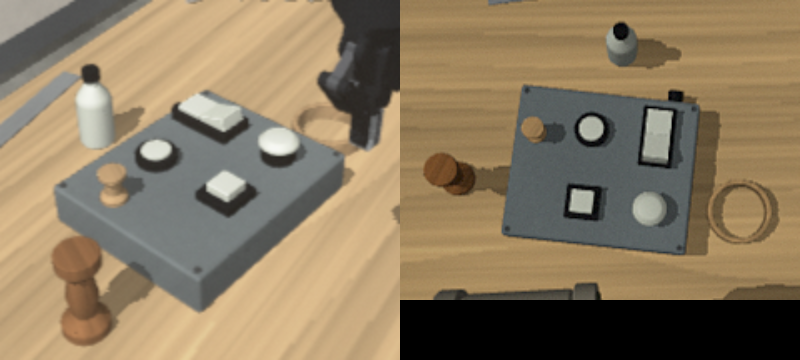

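The pictures show the rocker on, the round button in, the square button back out, the stop button untouched and the loose things unmoved. The hard stops agree with each other: the rocker at 70 mm and both buttons at 66 mm, all with the same 36.5 mm offset.

```bash
python3 -c "
from rig import *
print(close_job())"
```

```text
the job is handed in; nothing more can be done
None
```

I pressed the three switches in the order asked, lifted the arm clear and handed the job in at about 21 s of the 40 s allowed. No verdict is reported.

| Switch | Result | Evidence |
|---|---|---|
| Rocker | Fully on | Hard stop at 14 N and a stated TCP height of 0.0336 m, equal to 70 mm true height. The picture shows the far half level. |
| Round button | Fully in, and stays in | Hard stop at 13.5 N and 0.0295 m, equal to 66 mm. |
| Square button | Fully in, then sprang back | Hard stop at about 27 N and 0.0294 m. The last picture shows it out again. |

**Last checks:** the final side and top pictures show the stop button untouched and the spool, spindle, hoop and glue standing where they were. The wrist force was near zero with the arm clear of everything.

**What disagreed:**
- **Fingertip height:** the shut fingertips sat about 36 mm above the stated TCP, in both camera views and on contact. I went down by force and picture instead of trusting the stated height, and the three hard stops agreed with each other.
- **False detections:** the networks sometimes reported the wrong thing. One was the stop button in a wrist view where it was hidden. Another was the glue in the last top view, where the box was marked instead. The side view and the picture showed the glue in place.
- **Hoop:** its side-view detection shifted about 5 pixels because the gripper partly hid it. The top view showed it in place.

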